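# Work a press-fit brew basket out of its collar

### The arm

A 7-joint arm with a two-finger parallel gripper is mounted at the origin on a cart in front of the work surface, level with it; the furniture and walls round the work are solid. World frame = base frame: x ahead of the robot, y to its left, z up, the work surface at z = 0. Lengths are in m, angles in rad, forces in N, time in s.
With the tool pointing down it reaches from about 0.425 to 0.8 m from the base axis. Payload 8.3 kg.
Tool frame: the origin (TCP) lies at the very end of the fingers, on their centre line; the grasp point (between the pads) lies behind it (r.grip_point_offset is the z of the grasp point in the tool frame, in m); z points along the fingers, y is the line along which they close (so a half turn about z gives the same grasp; the last joint's range is limited). The gripper opens to 85 mm and grips with 20 to 120 N. Pads are 22 mm wide; open, the fingers measure 114 mm over their backs; the gripper's body (76 mm by 85 mm) begins 54 mm behind the grasp point. The pads swing forward as they close: fully open they stand 13 mm farther back than shut.
Start: joints at [-1.379, 0.383, 0.016, 1.37, -0.006, 1.388, -0.046], TCP at [0.157, 0.605, 0.201] pointing down, gripper open.
Joint ranges: [-2.95, 2.95], [-0.25, 2.06], [-1.52, 1.56], [0.18, 2.33], [-1.44, 4.58], [0.02, 2.06], [-3.01, 3.01]. Speed limits (rad/s): [2.39, 2.39, 3.01, 3.01, 3.14, 3.14, 3.14].

### API

Orientations are given as a rotation vector (axis times angle).
In Python, from station import r, eyes, job gives the robot as it stands.
- The arm moves only by the tool move_arm, never from a script. Its arguments are lists of equal length, an entry for each row: "slide": the shift along the world's x, y, z in m, a list of three; "twist": the turn about the world's z in degrees. In form: {"slide": [[x, y, z], ...], "twist": [twist, ...]}. A call has 1 to 12 rows; each row shifts and turns the commanded pose from where the row before left it; what a row does not reach is not made up. A row lasts 1/12 s, in which the tool goes at most 41.7 mm and 7.16 degrees, less where a joint would pass 70% of its speed; a pose out of reach is approached as far as the arm can. A call is refused whole if a number of a shift passes 0.0417 or a number of a turn 7.16, either way. A call with a gripper value outside its range is refused whole. "jaw" is the finger opening in m, from 0 to 0.0854, set as the call begins (left out, the last holds). The fingers move at their own pace and stop on an object; "squeeze" is the grip in N (left out, the last holds). Time passes only in rows, so rows that do not move let the fingers close. It gives the time, the measured TCP pose, the force, the opening and the grip force at its end, in the units of the state.
- r.observe(): the state, without advancing time (a new reading comes with each control period).
- eyes.read_camera(name): name is "side" or "top"; returns (picture, depth): 384x512x3 uint8, blue, green, red; 384x512 float32, m along the optical axis (not along the pixel's ray), 0 where there is no reading.
- eyes.camera_model(name): a dict with "K" (3x3 intrinsics, pixels), "dist_coeffs" ([k1, k2, p1, p2, k3] as OpenCV has them; the pictures are not rectified), "pose" (4x4, takes a point from camera to world coordinates). Camera axes: x right, y up, looking along -z (the intrinsics and any distortion apply to the point x, -y, -z); pixel columns grow to the right and rows downward; lengths in m; the calibration is good to about 2 mm. A picture is of the moment at which its call begins. camera_model takes no time and is no camera call.
- job.hand_in(): hands the job in; it is judged then, once.
Trained networks look in the newest picture that a camera, given by its name, has taken for a name from the list of things; names that differ only in an ending like _2 or _b are one class to them, and where a whole thing is asked for, a point or a joint stands for the part that bears it (a point fixed in the world has none). Each returns a list of dicts, best first, with "p" (0 to 1); they miss things now and then, are a little off and sometimes report something else, mostly with a low value. They report only what shows in the picture. A call takes as long as a camera call.
- eyes.search_frame(camera, name): "position" ([row, column] in pixels, amid what is visible of it).
The state is a dict: "clock": time; "qpos": joint angles; "dq": joint speeds; "tau": joint torques, N m; "tcp_pos": TCP position; "eef_rot": TCP orientation; "ft_force": force on the tool from outside, world axes, zero at the start; "torque": the same for the moment, N m; "width": opening from 0.0 (shut) to 1.0 (fully open); "gripper_force": force on a finger pad.
Only numpy, scipy, OpenCV 4.12 (cv2) and the standard library are available. Lean on these libraries where they do the work, as an engineer would, in place of code of your own. Each camera call takes 0.05 s, during which the arm holds its last target. There are 200 camera calls.

### The job

On the pour-over brew tower, swing the spray arm well aside (either way, past about 60 degrees) so that you can reach the brew basket, a tight press fit in its rubber-lined collar. Take the basket by its wooden grip and do not pull it straight up but rock it out, side to side about the length of the grip: first one side of the rim up by about a centimetre with the other still home, then again one side about a centimetre ahead of the other, now half out, and so on until both ribs are free, never tipping it by more than about 15 degrees or the wet grounds slop over. Finish while holding it level and still over the middle of the collar, the outlet just clear of it (one to three centimetres above the collar's top), so that the last drops fall into the cup below; disturb neither the cup nor the other loose things.

Things in the scene. Friction and masses are not known exactly. Their poses are not given: they have to be found in the camera images.
- brew_tower: Fixed steel pour-over tower. Origin on the counter on the vertical axis of its collar; x points from the collar to the column, y to the left of that. Base plate 300 x 170 x 12 mm; column 23 mm thick, its axis 150 mm along +x from the collar's axis, top at 212 mm. The collar is an open ring on a bracket, 114 mm outside and 95 mm inside diameter, from 102 to 132 mm above the counter.
- collar_top (a point): Centre of the collar's mouth, on the level of its top edge, 132 mm above the counter. 7 mm below that edge two sprung rubber gasket noses at the tower's +y and -y sides stand 6.7 mm out of the inner wall (81.6 mm between them); each gives way outward by up to 7 mm with 5 to 9 N.
- spray_arm (a joint): Hinge of the spray arm on the column's top, vertical axis, rad: 0 = the arm points along the tower's -x, its head over the collar; positive turns it anticlockwise seen from above (head to the tower's -y side, which is clear; a tall bouquet stands behind on the +y side); range -1.9 to 1.9. Starts within 0.25 of 0, stays where it is left (friction 0.12 N m, about 1 N at the knob).
- spray_arm_hinge (a point): Point on the spray arm's hinge axis at the height of the arm's tube (228 mm above the counter; the tube is 14 mm thick).
- spray_knob (a point): Middle of the upright wooden knob on the spray head, 150 mm from the hinge axis, 256 mm above the counter: round, 16 to 17 mm thick, 32 mm tall (238 to 270 mm above the counter). The spray head under it is 62 mm wide, its underside 207 mm above the counter.
- basket: Loose round steel brew basket, 100 mm high, 0.2 to 0.4 kg. Origin: middle of the lower edge of its outlet; z up, x along its grip bar. Seated: its rim flange (108 mm across, 4 mm thick, underside 44 mm above the origin) lies on the collar's top, the outlet is 44 mm below that top, its x lies within 6 degrees of the tower's. The skirt under the flange is 79 mm thick, with two ribs.
- basket_grip (a point): Middle of the basket's grip bar: wood, 60 mm long (along the basket's x), 14 mm thick, 22 mm tall, 78 mm above the basket's origin (166 mm above the counter when seated), on a wire bail; 19 mm of free height under the bar.
- rim_left (a point): Point under the rim flange on the basket's +y side, 53 mm from its axis, 44 mm above the origin; on the collar's top when seated. Two ribs 87 mm across run round the skirt 13 and 22 mm below the flange: seated, both are under the gasket noses. A side has its upper rib past the nose when its rim is about 7 mm up, its lower rib at about 16 mm.
- rim_right (a point): The same on the basket's -y side. Pulled straight up, both noses hold at once (25 to 35 N); rocked, one side at a time takes about 15 N or less, with a moment about the bar, so grip firmly (60 N or more).
- cup: Loose cream cup, 56 mm tall, standing on the tower's base under the collar; origin under its middle. Not to be moved.
- milk_jug: Steel milk pitcher 72 x 99 x 88 mm, a bystander; origin under its middle.
- shot_glass: Glass 48 mm wide, 61 mm tall, standing on the tower's base beside the column; a bystander; origin under its middle.
- cinnamon: Spice jar 45 mm wide, 106 mm tall, a bystander; origin under its middle.
- shaker: Round steel cocoa shaker, 43 mm wide, 92 mm tall, a bystander; origin under its middle.

How it is judged:
On the way, in this order (a step that is already met when the one before it is completed fails the run):
1. the spray arm is swung at least 57 degrees aside while the basket is still seated ((value of joint spray_arm above 1 rad or value of joint spray_arm below -1 rad) and height (world z) of each of rim_left, rim_right below 0.136 m), for 0.1 s.
2. first rock: one side of the rim is at least 8 mm up while the other is still home (less than 5 mm up) (((height (world z) of rim_left above 0.14 m and height (world z) of rim_right below 0.137 m) or (height (world z) of rim_right above 0.14 m and height (world z) of rim_left below 0.137 m))), for 0.05 s.
3. a further rock: one side is at least 15 mm up while the other is only part of the way (5.5 to 13 mm up) (((height (world z) of rim_left above 0.147 m and height (world z) of rim_right between 0.1375 and 0.145 m) or (height (world z) of rim_right above 0.147 m and height (world z) of rim_left between 0.1375 and 0.145 m))), for 0.05 s.
At the end, for the whole second after the job is handed in: The gripper holds the basket still (under 2 cm/s) and level (within 0.13 rad), its outlet 3 to 40 mm above the level of the collar's top and within 18 mm of the collar's axis, touching neither tower nor cup; the spray arm stands at least 1.0 rad aside; the cup is within 15 mm of its start (z of basket in the frame of collar_top between 0.003 and 0.04 m and horizontal distance between basket and collar_top below 0.018 m and angle between basket's own z axis and vertical below 0.13 rad and linear speed of basket below 0.02 m/s and contact force between basket and the fingers above 1 N and contact force between basket and brew_tower below 0.2 N and contact force between basket and cup below 0.2 N and (value of joint spray_arm above 1 rad or value of joint spray_arm below -1 rad) and distance of cup from where it was at the start of the episode below 0.015 m); the arm keeps its last pose, push and grip.
It fails at once if the basket is tipped by more than 17 degrees (angle between basket's own z axis and vertical above 0.3 rad).
It fails at once if the cup is pushed away or knocked over (distance of cup from where it was at the start of the episode above 0.02 m or angle between cup's own z axis and vertical above 0.3 rad).
It fails at once if a bystander is pushed by more than 2 cm (distance of any of milk_jug, shot_glass, cinnamon, shaker from where it was at the start of the episode above 0.02 m).
It also fails if it takes over 48 s, if anything falls off the work surface, if the arm or the gripper's body presses on something with over 40 N, if the wrist force passes 120 N, or if a joint passes its speed limit or range.

## Working session

There is one attempt and no reset: what is moved stays moved. The work goes in short steps, Python scripts to look and compute and a tool call to move; the robot and the scene stay as the last step left them, time stands still between calls to the robot, and variables do not carry over. Pictures are saved under pics/ and viewed, at most 10 in all, crops included, and the job is handed in when it is done.

Besides the shell and the picture viewer there is one more tool, called after "Call:" in YAML: its name, and indented under it one key for each argument. move_arm: Moves the arm, as the interface text tells. Its arguments: {"type":"object","properties":{"slide":{"type":"array"},"twist":{"type":"array"},"jaw":{"type":"number"},"squeeze":{"type":"number"}},"required":["slide","twist"]}

```bash
mkdir -p pics; cat > h.py <<'E'
import numpy as np, cv2
from station import r, eyes, job
def look(n,save=None):
    im,d=eyes.read_camera(n)
    if save: cv2.imwrite('pics/'+save,im)
    return im,d
def ray(n,px):  # px = (row,col); returns origin, dir (unit depth)
    m=eyes.camera_model(n); K=np.array(m['K']);D=np.array(m['dist_coeffs']);T=np.array(m['pose'])
    u=cv2.undistortPoints(np.array([[[px[1],px[0]]]],float),K,D)[0,0]
    return T[:3,3],T[:3,:3]@np.array([u[0],-u[1],-1.])
def pt(n,px,depth): o,d=ray(n,px); return o+d*depth
def onz(n,px,z): o,d=ray(n,px); return o+d*(z-o[2])/d[2]
def cloud(n,d):
    m=eyes.camera_model(n);K=np.array(m['K']);D=np.array(m['dist_coeffs']);T=np.array(m['pose'])
    v,u=np.mgrid[:d.shape[0],:d.shape[1]]
    p=cv2.undistortPoints(np.stack([u.ravel(),v.ravel()],1).astype(float)[:,None],K,D)[:,0]
    z=d.ravel().astype(float)
    c=np.stack([p[:,0]*z,-p[:,1]*z,-z],1)
    return (c@T[:3,:3].T+T[:3,3]).reshape(*d.shape,3)
E
python3 - <<'E'
from h import *
np.set_printoptions(precision=4,suppress=True)
ims=[]
for n in('side','top'):
    im,d=look(n,n+'0.png'); np.save(n+'0.npy',d)
    m=eyes.camera_model(n); print(n,np.array(m['pose'])[:3,3], m['K'][0][0])
    P=cloud(n,d)
    for k in('spray_knob','spray_arm_hinge','basket_grip','basket','brew_tower','cup','milk_jug','shot_glass','cinnamon','shaker','rim_left'):
        for f in eyes.search_frame(n,k)[:2]:
            a,b=map(int,np.round(f['position'])); print(n,k,a,b,round(f['p'],2),d[a,b],P[a,b])
s=r.observe();print(s['clock'],s['tcp_pos'],s['eef_rot'],r.grip_point_offset)
E
```

```text
side [0.3053 0.6974 0.9089] 349.41986329415425
side spray_knob 188 259 0.67 1.0603645 [ 0.5314 -0.0883  0.233 ]
side spray_arm_hinge 191 260 0.73 1.0472877 [ 0.5242 -0.0737  0.2345]
side spray_arm_hinge 231 254 0.72 1.2262492 [ 0.5582 -0.1106  0.0137]
side basket_grip 213 271 0.57 1.1160449 [ 0.493  -0.0896  0.1365]
side basket_grip 190 259 0.51 1.0519847 [ 0.5286 -0.0782  0.2338]
side basket 215 273 0.85 1.1044407 [ 0.4839 -0.0792  0.1396]
side brew_tower 232 253 0.85 1.2204626 [ 0.5597 -0.1036  0.0153]
side cup 236 272 0.52 1.1903148 [ 0.489  -0.0933  0.0258]
side milk_jug 327 268 0.7 0.96344775 [0.4222 0.2199 0.0045]
side shot_glass 216 250 0.62 1.2868767 [ 0.5941 -0.1815  0.0114]
side shaker 161 261 0.64 1.4638274 [ 0.6284 -0.4612  0.0611]
side shaker 216 274 0.58 1.1042427 [ 0.4803 -0.0779  0.1373]
side rim_left 218 272 0.59 1.101386 [ 0.4849 -0.0702  0.1346]
top [ 0.3369 -0.1165  1.3092] 394.9766604726419
top spray_knob 199 259 0.74 1.1005207 [ 0.514  -0.0906  0.2232]
top spray_arm_hinge 194 262 0.64 1.1985434 [ 0.5448 -0.0972  0.1289]
top basket_grip 214 268 0.91 1.1833764 [ 0.4835 -0.116   0.1329]
top basket 214 263 0.79 1.1419792 [ 0.4781 -0.1015  0.1743]
top brew_tower 199 266 0.66 1.1555048 [ 0.5231 -0.1098  0.1685]
top brew_tower 194 261 0.35 1.1921743 [ 0.5437 -0.0943  0.1353]
top milk_jug 240 156 0.94 1.3074087 [0.4099 0.253  0.0021]
top shot_glass 187 290 0.63 1.2884656 [ 0.584  -0.1869  0.0425]
top cinnamon 216 266 0.64 1.1766165 [ 0.4767 -0.1101  0.1386]
top cinnamon 199 355 0.56 1.2135769 [ 0.536  -0.3822  0.1054]
top shaker 174 383 0.69 1.2423388 [ 0.6189 -0.4752  0.089 ]
top shaker 197 258 0.64 1.0896785 [ 0.5177 -0.088   0.2349]
top rim_left 213 266 0.83 1.1820322 [ 0.4862 -0.11    0.1348]
top rim_left 194 260 0.69 1.197342 [ 0.5445 -0.0912  0.1302]
1.2 [0.1574 0.6048 0.2006] [-0.399  -3.1161  0.0001] -0.0187
```

```bash
python3 - <<'E'
import cv2,numpy as np
a=cv2.imread('pics/top0.png')[140:260,190:340]; b=cv2.imread('pics/side0.png')[150:270,190:340]
cv2.imwrite('pics/c0.png',np.vstack([cv2.resize(x,None,fx=2.5,fy=2.5,interpolation=cv2.INTER_CUBIC)for x in(a,b)]))
t=cv2.imread('pics/top0.png');s=cv2.imread('pics/side0.png')
cv2.imwrite('pics/full0.png',cv2.resize(np.hstack([t,s]),(800,300)))
E
```

```text
(no output)
```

View pics/c0.png

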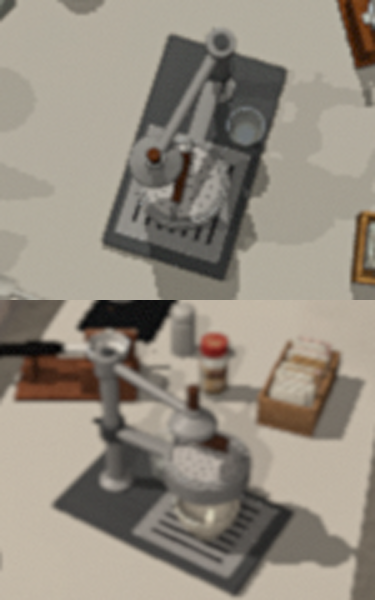

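View pics/full0.png

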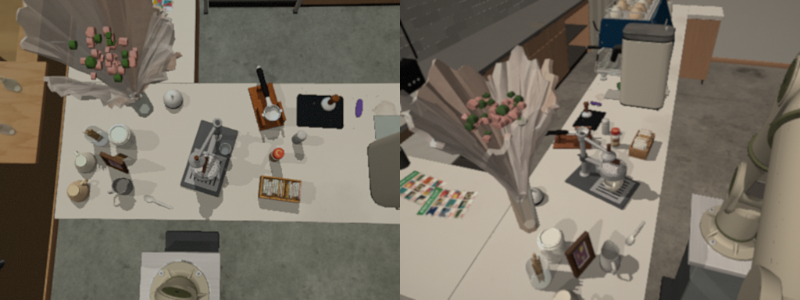

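```bash
python3 - <<'E'
from h import *
np.set_printoptions(precision=4,suppress=True)
print('hinge top',onz('top',(156.6,278.4),.237),'side',onz('side',(170,233.5),.237))
print('knob top',onz('top',(201.8,251.8),.27),'side(mid)',onz('side',(188.5,267),.256))
a,b=onz('top',(200.8,264.8),.177),onz('top',(220,261.2),.177); print('bar',a,b,(a+b)/2,np.degrees(np.arctan2(*(a-b)[1::-1])))
c=[onz('top',(140+y/2.5,190+x/2.5),.012) for y,x in((37,170),(68,287),(278,222),(243,103))]
for q in c: print('corner',q)
print('dirs',[np.degrees(np.arctan2(*(c[i]-c[j])[1::-1])) for i,j in((0,3),(1,2))], 'mid',sum(c)/4)
for n in('top','side'):
    P=cloud(n,np.load(n+'0.npy')); 
    im=cv2.imread(f'pics/{n}0.png')
    near=np.hypot(P[...,0]-.48,P[...,1]+.11)<.09
    for lo,hi in((.126,.142),):
        m=near&(P[...,2]>lo)&(P[...,2]<hi); q=P[m]; print(n,m.sum(), cv2.minEnclosingCircle(q[:,:2].astype(np.float32)), np.median(q,0))
    # brown = wood
    h=cv2.cvtColor(im,cv2.COLOR_BGR2HSV); br=near&(h[...,1]>110)&(h[...,2]<160)
    k,l,st,ce=cv2.connectedComponentsWithStats(br.astype(np.uint8))
    for i in range(1,k):
        if st[i,4]>5: print(n,'brown',st[i],ce[i],np.median(P[l==i],0))
E
```

```text
hinge top [ 0.6326 -0.1437  0.237 ] side [ 0.6339 -0.1502  0.237 ]
knob top [ 0.4986 -0.0726  0.27  ] side(mid) [ 0.5005 -0.0653  0.256 ]
bar [ 0.5164 -0.1064  0.177 ] [ 0.4604 -0.0966  0.177 ] [ 0.4884 -0.1015  0.177 ] -9.914599252463375
corner [ 0.7005 -0.0802  0.012 ]
corner [ 0.6583 -0.2384  0.012 ]
corner [ 0.3775 -0.152   0.012 ]
corner [0.4209 0.0039 0.012 ]
dirs [np.float64(-16.739963652383956), np.float64(-17.095465458435008)] mid [ 0.5393 -0.1167  0.012 ]
top 702 ((0.49713823199272156, -0.10413144528865814), 0.06618084758520126) [ 0.4742 -0.1159  0.1362]
top brown [249 200   5   5  19] [251.1579 201.8421] [ 0.4984 -0.0706  0.2695]
top brown [259 202   7  19  42] [262.1429 211.6905] [ 0.4834 -0.0986  0.1765]
side 562 ((0.4901024401187897, -0.09303301572799683), 0.05726693198084831) [ 0.4873 -0.0772  0.1357]
side brown [266 185   3   8  24] [267.  188.5] [ 0.4993 -0.0613  0.2587]
side brown [272 205   9   5  29] [276.5862 206.8276] [ 0.4733 -0.0857  0.172 ]
```

```bash
python3 - <<'E'
from h import *
np.set_printoptions(precision=2,suppress=True,linewidth=150)
G=np.zeros((14,16))
for n in('top','side'):
    P=cloud(n,np.load(n+'0.npy'))[np.load(n+'0.npy')>0]
    for i in range(14):
        for j in range(16):
            x,y=.2+.05*i,-.4+.0625*j
            m=(abs(P[:,0]-x-.025)<.025)&(abs(P[:,1]-y-.031)<.031)
            if m.any(): G[i,j]=max(G[i,j],np.percentile(P[m,2],98))
print('y from',-.4+.0625*np.arange(16))
for i in range(13,-1,-1): print('x %.2f'%(.2+.05*i),G[i])
E
```

```text
y from [-0.4  -0.34 -0.28 -0.21 -0.15 -0.09 -0.03  0.04  0.1   0.16  0.22  0.29  0.35  0.41  0.47  0.54]
x 0.85 [0.08 0.08 0.01 0.01 0.01 0.01 0.55 0.59 0.6  0.6  0.59 0.64 0.01 0.01 0.01 0.  ]
x 0.80 [0.08 0.08 0.01 0.01 0.01 0.01 0.58 0.54 0.54 0.56 0.57 0.64 0.62 0.   0.   0.  ]
x 0.75 [0.08 0.07 0.01 0.01 0.01 0.62 0.63 0.54 0.56 0.56 0.56 0.59 0.61 0.01 0.01 0.  ]
x 0.70 [0.08 0.07 0.01 0.01 0.01 0.59 0.6  0.53 0.55 0.56 0.55 0.54 0.57 0.   0.   0.  ]
x 0.65 [0.08 0.07 0.01 0.02 0.13 0.02 0.61 0.58 0.53 0.56 0.53 0.52 0.5  0.01 0.01 0.  ]
x 0.60 [0.01 0.01 0.02 0.24 0.25 0.02 0.61 0.59 0.55 0.58 0.58 0.55 0.15 0.   0.01 0.  ]
x 0.55 [0.11 0.01 0.01 0.08 0.24 0.02 0.01 0.01 0.54 0.58 0.1  0.1  0.1  0.04 0.01 0.  ]
x 0.50 [0.11 0.01 0.01 0.07 0.24 0.27 0.01 0.01 0.01 0.13 0.13 0.13 0.06 0.06 0.   0.  ]
x 0.45 [0.06 0.06 0.   0.14 0.22 0.27 0.02 0.01 0.01 0.12 0.13 0.02 0.06 0.06 0.01 0.  ]
x 0.40 [0.08 0.07 0.01 0.02 0.15 0.15 0.02 0.01 0.01 0.08 0.08 0.01 0.05 0.06 0.01 0.  ]
x 0.35 [0.08 0.06 0.01 0.01 0.02 0.01 0.01 0.01 0.01 0.07 0.08 0.07 0.05 0.06 0.   0.  ]
x 0.30 [0.01 0.01 0.01 0.01 0.01 0.01 0.   0.01 0.   0.01 0.01 0.01 0.01 0.01 0.01 0.  ]
x 0.25 [0.01 0.01 0.   0.   0.   0.01 0.01 0.01 0.01 0.01 0.01 0.01 0.   0.01 0.01 0.  ]
x 0.20 [0. 0. 0. 0. 0. 0. 0. 0. 0. 0. 0. 0. 0. 0. 0. 0.]
```

Call:
move_arm:
  slide:
    - [0.018,-0.027,0.014]
    - [0.018,-0.027,0.014]
    - [0.018,-0.027,0.014]
    - [0.018,-0.027,0.014]
    - [0.018,-0.027,0.014]
    - [0.018,-0.027,0.014]
    - [0.018,-0.027,0.014]
    - [0.018,-0.027,0.014]
    - [0.018,-0.027,0.014]
    - [0.018,-0.027,0.01]
    - [0.018,-0.027,0]
    - [0.01,-0.033,0]
  twist: [0,0,0,0,0,0,0,0,0,0,0,0]
  jaw: 0.045

```text
clock: 2.2
tcp_pos: [0.3669, 0.2739, 0.3371]
eef_rot: [0.399, 3.115, 0.002]
ft_force: [0.5, 0.1, -0.5]
width: 0.532
gripper_force: 0.0
```

Call:
move_arm:
  slide:
    - [0.01,-0.033,0]
    - [0.01,-0.033,0]
    - [0.01,-0.033,0]
    - [0.01,-0.033,0]
    - [0.01,-0.033,0]
    - [0.01,-0.033,0]
    - [0.01,-0.033,0]
    - [0.01,-0.033,0]
    - [0,0,0]
    - [0,0,0]
  twist: [0,0,0,0,0,0,0,0,0,0]

```text
clock: 3.03
tcp_pos: [0.4457, 0.0085, 0.3369]
eef_rot: [0.407, 3.115, 0.001]
ft_force: [-1.6, 0.9, -0.4]
width: 0.526
gripper_force: 0.0
```

Call:
move_arm:
  slide:
    - [0.018,-0.026,0]
    - [0.018,-0.026,0]
    - [0.017,-0.025,0]
    - [0,0,0]
    - [0,0,-0.02]
    - [0,0,-0.02]
    - [0,0,-0.02]
    - [0,0,-0.02]
    - [0,0,-0.01]
    - [0,0,0]
  twist: [0,0,0,0,0,0,0,0,0,0]

```text
clock: 3.87
tcp_pos: [0.4972, -0.0647, 0.2445]
eef_rot: [-0.396, -3.113, 0.0]
ft_force: [0.7, 0.3, -0.9]
width: 0.527
gripper_force: 0.0
```

```bash
python3 - <<'E'
from h import *
a,_=look('top');b,_=look('side')
cv2.imwrite('pics/c1.png',np.vstack([cv2.resize(x,None,fx=2.5,fy=2.5,interpolation=cv2.INTER_CUBIC)for x in(a[140:260,190:340],b[150:270,190:340])]))
E
```

```text
(no output)
```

View pics/c1.png

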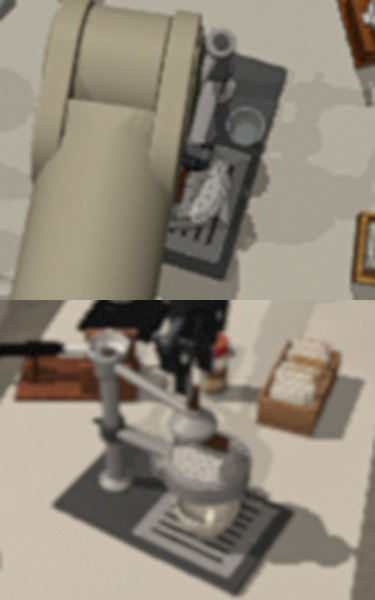

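```bash
cat >> h.py <<'E'
def proj(n,p):
    m=eyes.camera_model(n);K=np.array(m['K']);D=np.array(m['dist_coeffs']);T=np.array(m['pose'])
    c=T[:3,:3].T@(np.array(p,float)-T[:3,3]); c=np.array([c[0],-c[1],-c[2]])
    return cv2.projectPoints(c[None],np.zeros(3),np.zeros(3),K,D)[0][0,0][::-1]
E
python3 - <<'E'
from h import *
for off in(-.022,0,.022):
    p=np.array([.4972,-.0647,.2445])+off*np.array([np.cos(np.radians(75.4)),np.sin(np.radians(75.4)),0])
    print(off,proj('side',p),'crop xy',(proj('side',p)[1]-190)*2.5,(proj('side',p)[0]-150)*2.5+300)
print(proj('side',[.499,-.067,.27]),proj('side',[.499,-.067,.238]))
b,d=look('side')
cv2.imwrite('pics/c2.png',cv2.resize(b[155:215,235:310],None,fx=8,fy=8,interpolation=cv2.INTER_CUBIC))
E
```

```text
-0.022 [187.67050102 271.58450823] crop xy 203.96127057298315 394.17625254157304
0 [191.81717388 268.00047173] crop xy 195.00117933447783 404.54293470513045
0.022 [196.07947861 264.31643015] crop xy 185.7910753685043 415.1986965242235
[184.50615081 267.65460623] [192.90830777 267.59097688]
```

View pics/c2.png

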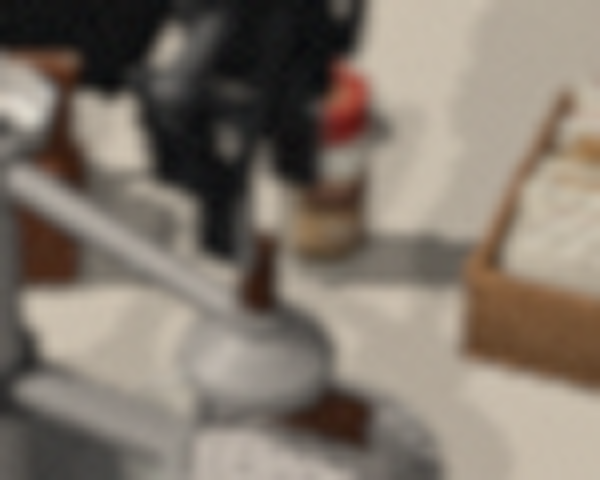

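```bash
python3 - <<'E'
from h import *
np.set_printoptions(precision=3,suppress=True,linewidth=200)
s=r.observe();print({k:s[k] for k in('clock','tcp_pos','qpos','width')})
b,d=look('side');P=cloud('side',d)
for row in range(172,196): print(row,' '.join('%3d/%4d/%4d'%(b[row,c].mean(),1000*P[row,c,2],1000*P[row,c,1]) if d[row,c] else '---' for c in range(258,278,2)))
E
```

```text
{'clock': 4.0167, 'tcp_pos': array([ 0.499, -0.066,  0.248]), 'qpos': array([-0.61 ,  0.103,  0.743,  1.644, -0.071,  1.421,  1.458]), 'width': 0.5270222947737143}
172  21/ 360/  -2  16/ 359/  -4  64/   1/-464  69/ 340/ -32  38/ 337/ -36  47/ 299/ -86  22/ 301/ -86  21/ 303/ -85  37/ 307/ -81  65/  89/-365
173  21/ 357/  -2  20/ 357/  -3  54/ 349/ -14  65/ 336/ -32  46/ 333/ -37  61/ 294/ -88  19/ 297/ -86  18/ 299/ -85  46/ 301/ -84  93/  87/-362
174  21/ 352/  -4  20/ 351/  -7  39/ 346/ -14  48/ 335/ -29  51/ 330/ -37  65/ 291/ -88  18/ 293/ -87  23/ 295/ -86  60/ 297/ -85 128/  80/-365
175  23/ 349/  -4  16/ 349/  -5  23/ 343/ -13  35/ 332/ -29  59/ 327/ -37  69/ 287/ -89  20/ 291/ -85  20/ 292/ -85  67/ 295/ -83 137/  73/-368
176  23/ 338/ -13  19/ 347/  -3  17/ 339/ -14  26/ 330/ -27  77/ 326/ -33  96/ 285/ -86  37/ 287/ -86  18/ 290/ -83  63/ 293/ -81 130/  71/-363
177  30/ 335/ -13  18/ 343/  -4  18/ 336/ -14  28/ 328/ -25  99/  -3/-441 139/  -3/-443  76/ 283/ -86  31/ 285/ -85  57/ 287/ -84 107/  66/-364
178  60/ 331/ -13  22/ 337/  -7  19/ 334/ -12  30/ 323/ -28 109/ 316/ -3
[... 1819 characters left out ...]
64/ 233/ -74 156/ 233/ -76 105/ 246/ -63  36/ 250/ -59  41/ 248/ -64 137/   1/-350 167/   0/-355 164/   1/-354 154/   0/-358
192 140/ 229/ -73 152/ 231/ -73 162/ 232/ -72 114/ 243/ -61  44/ 246/ -60  38/ 247/ -60 111/ 218/ -95 154/   0/-348 166/   0/-350 166/   0/-353
193 160/  -2/-330 137/ 229/ -69 148/ 232/ -68 122/ 238/ -62  63/ 242/ -60  48/ 241/ -63  82/ 236/ -70 123/ 222/ -88 156/  -1/-345 168/   0/-346
194 173/  -3/-325 137/ 223/ -73 136/ 231/ -65 129/ 238/ -58  96/ 239/ -59  78/ 237/ -62  74/ 236/ -65  89/ 224/ -81 133/ 218/ -88 169/  -1/-342
195 170/ 219/ -70 145/ 227/ -64 143/ 228/ -64 129/ 236/ -56 118/ 237/ -57 103/ 238/ -57  78/ 233/ -64  80/ 225/ -75 103/ 221/ -80 163/   0/-334
```

Call:
move_arm:
  slide:
    - [0,-0.001,-0.01]
    - [0,0,-0.01]
    - [0,0,0]
    - [0,0,0]
  twist: [0,0,0,0]

```text
clock: 4.4
tcp_pos: [0.4979, -0.0672, 0.2258]
eef_rot: [-0.399, -3.114, 0.001]
ft_force: [-0.5, 0.2, -0.3]
width: 0.528
gripper_force: 0.0
```

```bash
cat >> h.py <<'E'
def tips(pr=True):
    b,d=look('side');P=cloud('side',d); s=r.observe(); t=s['tcp_pos']
    m=(d>0)&(b.mean(-1)<75)&(np.hypot(P[...,0]-t[0],P[...,1]-t[1])<.055)&(b.max(-1).astype(int)-b.min(-1)<25)
    for sg in(1,-1):
        for k in(0,1):
            pass
        q=P[m&(sg*(P[...,1]-t[1])>.012)]; q=q[np.argsort(q[:,2])][:6]; print('finger',sg,q[:3].round(3).tolist())
    print('tcp',t,s['ft_force'],s['width'],s['clock'])
    return b,d
E
python3 - <<'E'
from h import *
np.set_printoptions(precision=3,suppress=True)
b,d=tips()
cv2.imwrite('pics/c3.png',cv2.resize(b[155:215,235:310],None,fx=8,fy=8,interpolation=cv2.INTER_CUBIC))
E
```

```text
finger 1 [[0.508, -0.022, 0.008], [0.492, -0.013, 0.008], [0.531, -0.028, 0.009]]
finger -1 [[0.447, -0.081, 0.011], [0.451, -0.083, 0.012], [0.448, -0.084, 0.013]]
tcp [ 0.498 -0.067  0.226] [-0.102  0.057  0.004] 0.5298889167917878 4.45
```

View pics/c3.png

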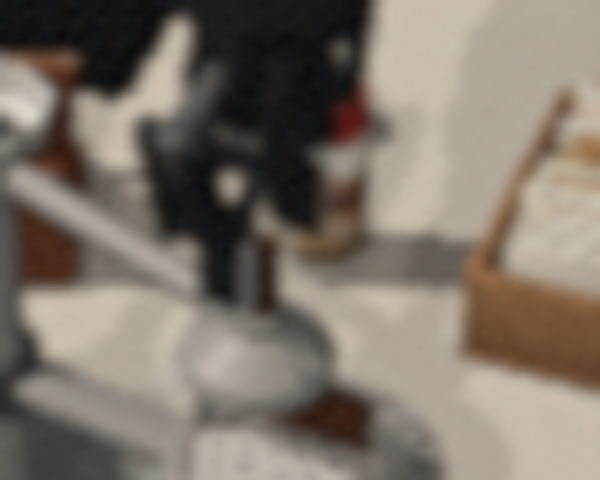

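Call:
move_arm:
  slide:
    - [0,0,-0.006]
    - [0,0,-0.006]
    - [0,0,0]
    - [0,0,0]
  twist: [0,0,0,0]
  jaw: 0.03

```text
clock: 4.78
tcp_pos: [0.4982, -0.0671, 0.2141]
eef_rot: [-0.399, -3.115, 0.0]
ft_force: [-0.1, -1.0, 0.7]
width: 0.348
gripper_force: 0.0
```

Call:
move_arm:
  slide:
    - [-0.0044,-0.0085,0]
    - [-0.0039,-0.0088,0]
    - [-0.0033,-0.009,0]
    - [-0.0027,-0.0092,0]
    - [-0.0021,-0.0094,0]
    - [-0.0015,-0.0095,0]
    - [-0.0009,-0.0096,0]
    - [-0.0003,-0.0096,0]
    - [0.0003,-0.0096,0]
    - [0.0009,-0.0096,0]
    - [0.0015,-0.0095,0]
    - [0.0021,-0.0094,0]
  twist: [2,2,2,2,2,2,2,2,2,2,2,2]

```text
clock: 5.78
tcp_pos: [0.4841, -0.179, 0.2147]
eef_rot: [0.261, -3.131, -0.001]
ft_force: [-0.6, 0.9, 0.7]
width: 0.349
gripper_force: 0.6
```

Call:
move_arm:
  slide:
    - [0.0027,-0.0092,0]
    - [0.0033,-0.009,0]
    - [0.0039,-0.0088,0]
    - [0.0044,-0.0085,0]
    - [0.005,-0.0082,0]
    - [0.0055,-0.0079,0]
    - [0.006,-0.0075,0]
    - [0.0064,-0.0071,0]
    - [0.0069,-0.0067,0]
    - [0.0073,-0.0063,0]
    - [0.0077,-0.0058,0]
    - [0.008,-0.0053,0]
  twist: [2,2,2,2,2,2,2,2,2,2,2,2]

```text
clock: 6.78
tcp_pos: [0.5514, -0.2695, 0.2145]
eef_rot: [0.905, -3.008, -0.001]
ft_force: [-1.1, 0.5, -0.0]
width: 0.344
gripper_force: 0.5
```

Call:
move_arm:
  slide:
    - [0,0,0]
    - [0,0,0.03]
    - [0,0,0.035]
    - [0,0,0.035]
    - [-0.01,0.03,0]
    - [-0.01,0.03,0]
    - [-0.01,0.03,0]
    - [-0.01,0.03,0]
    - [-0.01,0.03,0]
  twist: [0,0,0,0,-5,-5,-5,-5,-5]
  jaw: 0.045

```text
clock: 7.53
tcp_pos: [0.5003, -0.1179, 0.3145]
eef_rot: [-0.221, 3.134, 0.0]
ft_force: [0.5, 0.4, 0.0]
width: 0.533
gripper_force: 0.0
```

```bash
python3 - <<'E'
from h import *
np.set_printoptions(precision=4,suppress=True)
a,da=look('top','top4.png');b,db=look('side','side4.png');np.save('top4.npy',da);np.save('side4.npy',db)
cv2.imwrite('pics/c4.png',np.hstack([cv2.resize(x,None,fx=4,fy=4,interpolation=cv2.INTER_CUBIC)for x in(a[150:260,220:315],b[165:275,225:320])]))
E
```

```text
(no output)
```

View pics/c4.png

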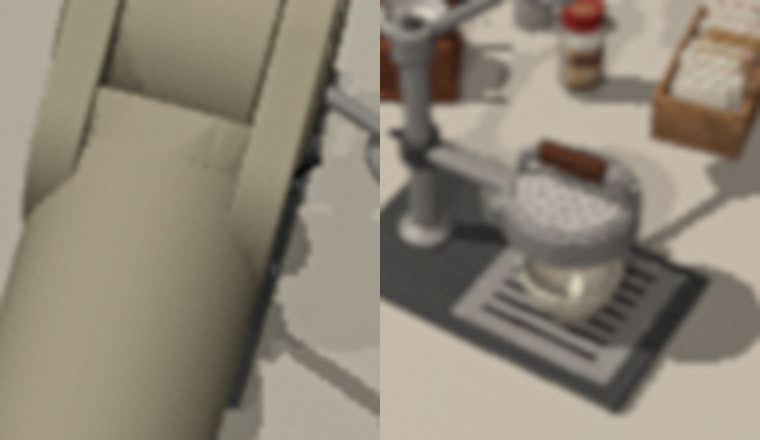

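```bash
python3 - <<'E'
from h import *
np.set_printoptions(precision=4,suppress=True)
a,d=cv2.imread('pics/side4.png'),np.load('side4.npy');P=cloud('side',d)
h=cv2.cvtColor(a,cv2.COLOR_BGR2HSV)
m=(h[...,1]>100)&(h[...,2]<150)&(np.hypot(P[...,0]-.488,P[...,1]+.1)<.06)&(P[...,2]>.1)
v,u=np.nonzero(m);print(m.sum(),v.min(),v.max(),u.min(),u.max())
q=P[m];t=q[q[:,2]>.172]
print('all',q.mean(0),q.min(0),q.max(0));print('top',len(t),t.mean(0))
for z,rows in((.177,None),):
  c=np.array([onz('side',p,z) for p in zip(v,u)])
  uu,s,vt=np.linalg.svd((q-q.mean(0))[:,:2]);print('dir',np.degrees(np.arctan2(vt[0,1],vt[0,0])),'ext',np.ptp((q-q.mean(0))[:,:2]@vt[0]))
rect=cv2.minAreaRect(np.stack([u,v],1).astype(np.float32));bx=cv2.boxPoints(rect);print(rect,bx.tolist())
# model fit: project box corners for centre/yaw to match mask silhouette
from scipy.optimize import minimize
ker=m.astype(np.uint8)
big=cv2.resize(ker*255,None,fx=4,fy=4,interpolation=cv2.INTER_NEAREST)>0
import itertools
def sil(p):
    x,y,th=p;z=.166;R=np.array([[np.cos(th),-np.sin(th)],[np.sin(th),np.cos(th)]])
    pts=[]
    for sx,sy,sz in itertools.product((-1,1),repeat=3):
        w=R@[.03*sx,.007*sy]; pts.append(proj('side',[x+w[0],y+w[1],z+.011*sz])[::-1])
    hull=cv2.convexHull((np.array(pts)*4+2).astype(np.float32)*16)
    im=np.zeros(big.shape,np.uint8);cv2.fillConvexPoly(im,np.round(hull).astype(int),1,shift=4);return im>0
f=lambda p:-(sil(p)&big).sum()/(sil(p)|big).sum()
for th in(-8,-14,-20):
    o=minimize(f,[.488,-.1,np.radians(th)],method='Nelder-Mead',options=dict(initial_simplex=[[.488,-.1,np.radians(th)],[.494,-.1,np.radians(th)],[.488,-.094,np.radians(th)],[.488,-.1,np.radians(th+5)]]))
    print(o.x[:2],np.degrees(o.x[2]),o.fun)
E
```

```text
79 201 209 265 280
all [ 0.4888 -0.0901  0.1718] [ 0.4639 -0.0997  0.1603] [ 0.5146 -0.0829  0.1779]
top 45 [ 0.4896 -0.0916  0.1751]
dir 168.49030248262451 ext 0.051791162595680576
((272.39654541015625, 204.7586212158203), (15.784104347229004, 5.199469566345215), 21.801406860351562) [[264.10345458984375, 204.2413787841797], [266.03448486328125, 199.41380310058594], [280.68963623046875, 205.27586364746094], [278.75860595703125, 210.1034393310547]]
[ 0.4953 -0.0982] -22.26111790391545 -0.5115337919870497Traceback (most recent call last):
  File "<stdin>", line 27, in <module>
    res = _minimize_neldermead(fun, x0, args, callback, bounds=bounds,
                               **options)
    fxcc = func(xcc)
    fx = function(np.copy(x), *(wrapper_args + args))
  File "<stdin>", line 25, in <lambda>
  File "<stdin>", line 22, in sil
  File "h.py", line 21, in proj
    m=eyes.camera_model(n);K=np.array(m['K']);D=np.array(m['dist_coeffs']);T=np.array(m['pose'])
ValueError: time passes only in moves, steps and waits
```

Call:
move_arm:
  slide:
    - [-0.01,0.035,0]
    - [-0.01,0.035,0]
    - [-0.01,0.035,0]
    - [-0.01,0.035,0]
    - [-0.01,0.035,0]
    - [0,0,0]
  twist: [-3,-3,0,0,0,0]

```text
clock: 8.13
tcp_pos: [0.4492, 0.0633, 0.3144]
eef_rot: [0.082, -3.14, -0.003]
ft_force: [1.2, 0.7, -0.5]
width: 0.526
gripper_force: 0.0
```

```bash
python3 - <<'E'
from h import *
np.set_printoptions(precision=4,suppress=True)
ds=[]
for i in range(4):
    a,d=look('top');ds.append((a,d))
a=np.mean([x[0] for x in ds],0).astype(np.uint8);d=np.median([x[1] for x in ds],0)
cv2.imwrite('pics/top5.png',a);np.save('top5.npy',d);P=cloud('top',d)
h=cv2.cvtColor(a,cv2.COLOR_BGR2HSV)
m=(h[...,1]>90)&(h[...,2]<160)&(np.hypot(P[...,0]-.488,P[...,1]+.1)<.06)&(P[...,2]>.1)
v,u=np.nonzero(m);q=P[m];print(m.sum(),q.mean(0),q.min(0),q.max(0))
T=eyes.camera_model('top')
_,s,vt=np.linalg.svd((q-q.mean(0))[:,:2]);print('bar dir',np.degrees(np.arctan2(vt[0,1],vt[0,0])),'ext',np.ptp((q-q.mean(0))[:,:2]@vt[0]))
# rim circle: flange level pixels
k=(P[...,2]>.128)&(P[...,2]<.142)&(np.hypot(P[...,0]-.489,P[...,1]+.102)<.07)
q=P[k];hull=cv2.convexHull(q[:,:2].astype(np.float32))[:,0];print('rim ext x',q[:,0].min(),q[:,0].max(),'y',q[:,1].min(),q[:,1].max(),cv2.fitEllipse(hull))
cv2.imwrite('pics/c5.png',cv2.resize(a[145:245,225:325],None,fx=6,fy=6,interpolation=cv2.INTER_CUBIC))
E
```

```text
66 [ 0.4872 -0.0989  0.1771] [ 0.4604 -0.1071  0.1745] [ 0.5156 -0.0901  0.1801]
bar dir 167.56493444147853 ext 0.05621857557726498
rim ext x 0.43240273742538715 0.544816935090638 y -0.1549110638706345 -0.04358730843111758 ((0.4885416626930237, -0.0993572324514389), (0.11213387548923492, 0.1125282421708107), 85.46070098876953)
```

View pics/c5.png

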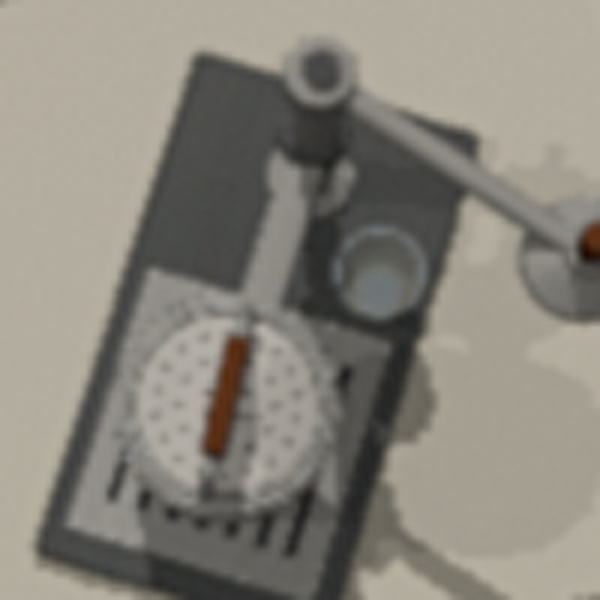

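Call:
move_arm:
  slide:
    - [0.0078,-0.0324,0]
    - [0.0078,-0.0324,0]
    - [0.0078,-0.0324,0]
    - [0.0078,-0.0324,0]
    - [0.0078,-0.0324,0]
    - [0,0,-0.03]
    - [0,0,-0.03]
    - [0,0,-0.03]
    - [0,0,-0.03]
    - [0,0,-0.015]
    - [0,0,0]
    - [0,0,0]
  twist: [-3,-3,-3,-3,-3,0,0,0,0,0,0,0]

```text
clock: 9.33
tcp_pos: [0.4897, -0.1078, 0.1796]
eef_rot: [-0.349, -3.121, 0.002]
ft_force: [-0.0, -0.8, 1.0]
width: 0.526
gripper_force: 0.0
```

```bash
python3 - <<'E'
from h import *
np.set_printoptions(precision=4,suppress=True)
s=r.observe();print(s['tcp_pos'],s['eef_rot'])
b,d=look('side','side6.png');P=cloud('side',d)
for row in range(188,212): print(row,' '.join('%3d/%4d/%4d'%(b[row,c].mean(),1000*P[row,c,2],1000*P[row,c,1]) if d[row,c] else '---' for c in range(262,284,2)))
cv2.imwrite('pics/c6.png',cv2.resize(b[165:235,235:315],None,fx=8,fy=8,interpolation=cv2.INTER_CUBIC))
E
```

```text
[ 0.4897 -0.1078  0.1796] [-0.349  -3.121   0.0015]
188 117/ 263/ -54  68/ 264/ -54  31/ 265/ -55  23/ 272/ -48  21/ 263/ -60  43/ 255/ -71  93/   7/-365 100/  12/-362  77/ 212/-127  95/   0/-380 113/  -2/-385
189 159/   3/-351 124/ 263/ -52  62/ 262/ -54  19/ 268/ -49  27/ 263/ -56  65/ 246/ -77 116/   5/-362 118/   7/-362 103/   0/-372 110/  -1/-376 113/   1/-375
190 182/   0/-349 169/  -2/-354  98/ 243/ -72  21/ 264/ -49  30/ 246/ -71  80/ 242/ -78 141/   0/-361 143/  -2/-367 137/   0/-366 138/   0/-367 138/  -2/-373
191 186/  -2/-346 184/   0/-346 117/ 239/ -72  26/ 239/ -74  33/ 242/ -71  89/ 241/ -75 160/  -2/-359 174/   0/-358 172/  -1/-361 172/   2/-359 172/  -1/-366
192 186/   1/-335 186/   2/-336 122/ 234/ -74  29/ 236/ -73  36/ 237/ -72  97/ 235/ -77 169/  -1/-351 187/  -3/-355 186/   5/-347 184/   2/-353 186/  -2/-360
193 186/   0/-332 185/   0/-334 121/ 231/ -73  29/ 235/ -69  36/ 233/ -73  96/ 233/ -75 171/   0/-343 186/  -1/-348 184/   2/-345 --- 186/   0/-353
194 186/  -1/-327 184/  -2/-330 121/ 227/ -72  26/ 232/ -68  39/ 230/ -72  92/ 226/ -78 168/  -2/-340 187/  -1
[... 2023 characters left out ...]
162/ -90  44/ 168/ -85  43/ 168/ -87  41/ 171/ -85  47/ 173/ -85 112/ 138/-123
208 128/ 136/-104 130/ 136/-106 129/ 137/-107 106/ 134/-111  84/ 138/-109  61/ 159/ -88  48/ 160/ -89  43/ 165/ -85 ---  54/ 167/ -87 103/ 168/ -87
209 160/ 138/ -98 165/ 139/ -98 158/ 135/-104 132/ 137/-104 104/ 137/-105  82/ 137/-107  65/ 156/ -89  49/ 163/ -83  42/ 166/ -82  59/ 163/ -87 101/ 166/ -85
210 170/ 135/ -96 176/ 138/ -95 169/ 137/ -97 158/ 136/-100 127/ 135/-102 104/ 136/-103  94/ 135/-106  71/ 155/ -87  63/ 161/ -82  66/ 163/ -82 104/ 135/-113
211 172/ 137/ -90 177/ 136/ -92 171/ 135/ -95 168/ 135/ -96 154/ 135/ -98 128/ 136/ -99 118/ 136/-101  98/ 136/-102  92/ 136/-104  83/ 138/-103 103/ 138/-105
```

View pics/c6.png

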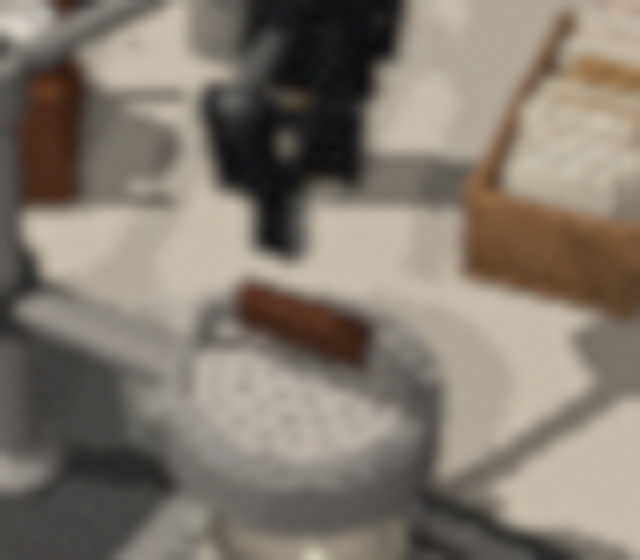

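Call:
move_arm:
  slide:
    - [-0.002,0.0065,0]
    - [0,0,-0.015]
    - [0,0,-0.015]
    - [0,0,-0.015]
    - [0,0,-0.01]
    - [0,0,-0.0085]
    - [0,0,0]
    - [0,0,0]
  twist: [0,0,0,0,0,0,0,0]

```text
clock: 10.05
tcp_pos: [0.4885, -0.0997, 0.1165]
eef_rot: [0.345, 3.122, -0.0]
ft_force: [-0.2, -0.4, -0.0]
width: 0.529
gripper_force: 0.0
```

```bash
python3 - <<'E'
from h import *
np.set_printoptions(precision=4,suppress=True)
s=r.observe();print(s['tcp_pos'],s['ft_force'])
b,d=look('side','side7.png');P=cloud('side',d)
for row in range(198,214): print(row,' '.join('%3d/%4d/%4d'%(b[row,c].mean(),1000*P[row,c,2],1000*P[row,c,1]) if d[row,c] else '---' for c in range(262,284,2)))
cv2.imwrite('pics/c7.png',cv2.resize(b[165:235,235:315],None,fx=8,fy=8,interpolation=cv2.INTER_CUBIC))
E
```

```text
[ 0.4885 -0.0997  0.1165] [-0.187  -0.4411 -0.0425]
198  48/ 246/ -31  56/ 249/ -29  36/ 248/ -31  29/ 241/ -41  37/ 218/ -67  29/ 219/ -68  24/ 220/ -69  18/ 175/-120  36/ 177/-120 151/  -2/-323 184/   0/-323
199  36/ 238/ -36  39/ 244/ -30  26/ 244/ -32  34/ 239/ -39  60/ 216/ -66  36/ 216/ -67  23/ 215/ -70  16/ 171/-120  33/ 176/-116 152/  -2/-317 182/  -2/-319
200  31/ 232/ -37  33/ 237/ -34  20/ 243/ -29  39/ 234/ -40  78/  -1/-300  41/ 215/ -64  21/ 164/-122  17/ 166/-120  38/ 167/-122 151/  -2/-311 174/   0/-312
201  35/ 230/ -36  26/ 228/ -40  20/ 237/ -31  30/ 228/ -42  65/ 174/-103  39/ 207/ -68  26/ 160/-121  21/ 164/-118  39/ 166/-118 146/  -1/-305 168/   2/-302
202  37/ 222/ -40  24/ 226/ -38  24/ 232/ -33  19/ 226/ -40  38/ 204/ -65  31/ 207/ -64  35/ 174/-101  34/ 154/-124  38/ 159/-121 133/   1/-296 163/  -1/-301
203  35/ 218/ -40  21/ 224/ -36  21/ 224/ -36  18/ 224/ -38  26/ 201/ -64  31/ 198/ -69  47/ 178/ -93  48/ 179/ -93  41/ 160/-115 114/ 137/-142 150/  -3/-297
204  34/ 210/ -44  21/ 205/ -51  21/ 217/ -39  20/ 219/ -39  20/ 200/ -61  30/ 194/ -69  49/ 175/ -9
[... 779 characters left out ...]
57/ 157/ -88  45/ 161/ -86  35/ 164/ -84  57/ 163/ -86 102/ 165/ -86
210 168/ 135/ -96 172/ 136/ -96  91/ 170/ -64  25/ 174/ -61  51/ 167/ -69  78/ 167/ -71  75/ 135/-106  70/ 156/ -86  60/ 161/ -83  64/ 159/ -86 104/ 135/-113
211 173/ 134/ -93 174/ 134/ -94  94/ 167/ -62  21/ 169/ -62  46/ 166/ -66  84/ 163/ -71 100/ 133/-104  97/ 137/-101  90/ 139/-101  84/ 137/-105 104/ 137/-106
212 171/ 134/ -88 170/ 135/ -89  98/ 163/ -62  40/ 160/ -66  46/ 165/ -63  97/ 158/ -72 128/ 136/ -96 113/ 136/ -98 107/ 134/-101 103/ 135/-102 104/ 134/-104
213 172/ 135/ -83 165/ 135/ -84 128/ 149/ -72  88/ 161/ -62  59/ 157/ -67 108/ 152/ -73 149/ 135/ -92 142/ 138/ -91 127/ 136/ -95 110/ 136/ -97 108/ 134/-100
```

View pics/c7.png

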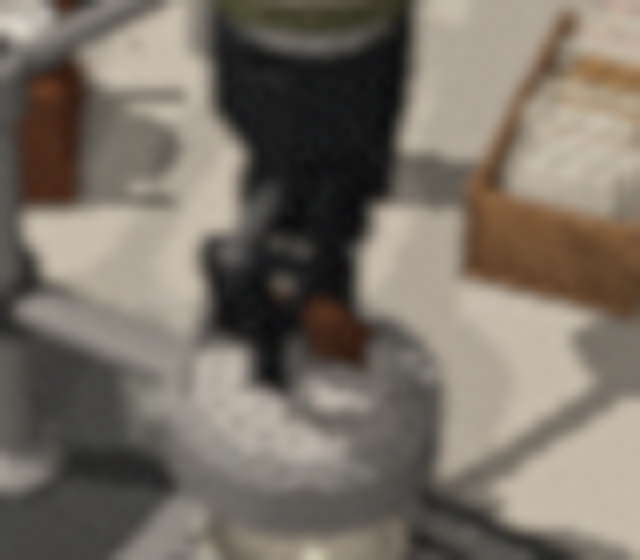

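Call:
move_arm:
  slide:
    - [0,0,0]
    - [0,0,0]
    - [0,0,0]
    - [0,0,0]
    - [0,0,0]
    - [0,0,0]
  twist: [0,0,0,0,0,0]
  jaw: 0
  squeeze: 30

```text
clock: 10.6
tcp_pos: [0.489, -0.0991, 0.1169]
eef_rot: [0.343, 3.121, 0.001]
ft_force: [0.2, 2.9, 6.3]
width: 0.155
gripper_force: 31.9
```

```bash
cat >> h.py <<'E'
def rim():
    """dark/bright flange points near +y (left) rim in side view, plus state"""
    s=r.observe(); np.set_printoptions(precision=4,suppress=True)
    print('clk',s['clock'],'tcp',s['tcp_pos'],'F',s['ft_force'],'M',s['torque'],'w',s['width']*.0854,'gf',s['gripper_force'])
    ds=[look('side')[1] for _ in range(4)]; d=np.median(ds,0); P=cloud('side',d)
    c=np.array([.4885,-.0995]); a=np.radians(78); u=np.array([np.cos(a),np.sin(a)]); e=np.array([u[1],-u[0]])
    X=(P[...,:2]-c)@e; Y=(P[...,:2]-c)@u
    m=(np.hypot(X,Y)<.0535)&(abs(P[...,2]-.145)<.022)&(d>0)&(np.hypot(X,Y)>.018)&~((abs(X)<.035)&(Y>-.02)&(Y<.018))
    A=np.stack([np.ones(m.sum()),X[m],Y[m]],1); z=P[...,2][m]
    for _ in range(4):
        w=np.linalg.lstsq(A,z,rcond=None)[0]; k=abs(A@w-z)<.005; A,z=A[k],z[k]
    print('plane z0 %.4f slopeX %.3f slopeY %.3f n %d'%(*w,len(z)),' L %.4f R %.4f'%(w[0]+.053*w[2],w[0]-.053*w[2]))
E
python3 -c "from h import *; rim()"
```

```text
clk 10.6 tcp [ 0.489  -0.0991  0.1169] F [0.2304 2.8732 6.2574] M [ 0.5809  0.0664 -0.0645] w 0.013219653777062563 gf 31.900014281272888
plane z0 0.1366 slopeX 0.005 slopeY -0.008 n 283  L 0.1362 R 0.1370
```

Call:
move_arm:
  slide:
    - [0.0004,0.002,0.0005]
    - [0.0004,0.002,0.001]
    - [0.0004,0.002,0.001]
    - [0,0,0]
  twist: [0,0,0,0]

```text
clock: 11.13
tcp_pos: [0.4887, -0.0949, 0.1179]
eef_rot: [-0.346, -3.121, 0.004]
ft_force: [0.9, -6.8, -8.2]
width: 0.158
gripper_force: 30.6
```

```bash
python3 -c "from h import *; rim()"
```

```text
clk 11.1333 tcp [ 0.4887 -0.0949  0.1179] F [ 0.883  -6.7793 -8.2075] M [-1.6191 -0.2837 -0.1148] w 0.013495719399571367 gf 30.580906569957733
plane z0 0.1374 slopeX 0.003 slopeY -0.008 n 276  L 0.1370 R 0.1379
```

Call:
move_arm:
  slide:
    - [0.0002,0.001,0.001]
    - [0.0002,0.001,0.001]
    - [0.0002,0.001,0.001]
    - [0,0,0]
  twist: [0,0,0,0]

```text
clock: 11.67
tcp_pos: [0.4885, -0.0924, 0.1198]
eef_rot: [-0.347, -3.119, 0.006]
ft_force: [2.9, -7.3, -15.9]
width: 0.156
gripper_force: 39.6
```

```bash
python3 -c "from h import *; rim()"
```

```text
clk 11.6667 tcp [ 0.4885 -0.0924  0.1198] F [  2.8979  -7.3047 -15.9034] M [-2.1664 -0.72   -0.1088] w 0.01335686268899583 gf 39.61767963250168
plane z0 0.1393 slopeX 0.012 slopeY -0.036 n 280  L 0.1374 R 0.1411
```

Call:
move_arm:
  slide:
    - [0.0002,0.001,0.001]
    - [0.0002,0.001,0.001]
    - [0.0001,0.0005,0.001]
    - [0,0,0]
  twist: [0,0,0,0]

```text
clock: 12.2
tcp_pos: [0.4887, -0.0912, 0.1231]
eef_rot: [-0.348, -3.119, 0.007]
ft_force: [-1.0, -9.2, -8.0]
width: 0.159
gripper_force: 41.7
```

```bash
python3 -c "from h import *; rim()"
```

```text
clk 12.2 tcp [ 0.4887 -0.0912  0.1231] F [-1.0134 -9.1617 -8.022 ] M [-2.6897  0.2299  0.0558] w 0.013578607895819104 gf 41.69684240128845
plane z0 0.1428 slopeX 0.010 slopeY -0.041 n 286  L 0.1406 R 0.1450
```

Call:
move_arm:
  slide:
    - [0.0002,0.001,-0.0003]
    - [0.0002,0.001,0]
    - [0.0002,0.001,0]
    - [0,0,0]
  twist: [0,0,0,0]

```text
clock: 12.73
tcp_pos: [0.4893, -0.0906, 0.1236]
eef_rot: [-0.352, -3.12, 0.011]
ft_force: [-3.3, -16.3, -4.4]
width: 0.155
gripper_force: 45.2
```

```bash
python3 -c "from h import *; rim()"
```

```text
clk 12.7333 tcp [ 0.4893 -0.0906  0.1236] F [ -3.29   -16.2912  -4.4268] M [-4.0493  0.7901  0.2114] w 0.013233412682733228 gf 45.22205724846572
plane z0 0.1433 slopeX 0.004 slopeY -0.052 n 283  L 0.1405 R 0.1461
```

Call:
move_arm:
  slide:
    - [0.0002,0.001,0]
    - [0.0002,0.001,-0.0003]
    - [0.0002,0.001,-0.0004]
    - [0,0,0]
  twist: [0,0,0,0]
  squeeze: 22

```text
clock: 13.27
tcp_pos: [0.4899, -0.0902, 0.1236]
eef_rot: [-0.355, -3.12, 0.014]
ft_force: [-6.9, -22.6, 1.7]
width: 0.156
gripper_force: 48.7
```

```bash
python3 -c "from h import *; rim()"
```

```text
clk 13.2667 tcp [ 0.4899 -0.0902  0.1236] F [ -6.9015 -22.6419   1.6789] M [-5.5471  1.4106  0.3736] w 0.013308325193557066 gf 48.71366059756838
plane z0 0.1435 slopeX 0.002 slopeY -0.057 n 284  L 0.1404 R 0.1465
```

Call:
move_arm:
  slide:
    - [0,0,0]
    - [0,0,0]
    - [0,0,0]
  twist: [0,0,0]
  jaw: 0.0145

```text
clock: 13.72
tcp_pos: [0.4903, -0.0878, 0.1232]
eef_rot: [-0.353, -3.12, 0.01]
ft_force: [-2.3, -15.6, -3.4]
width: 0.174
gripper_force: 33.6
```

```bash
python3 -c "from h import *; rim()"
```

```text
clk 13.7167 tcp [ 0.4903 -0.0878  0.1232] F [ -2.25   -15.5651  -3.4464] M [-4.0406  0.6124  0.0634] w 0.014900597906333676 gf 33.59952720813453
plane z0 0.1434 slopeX 0.013 slopeY -0.105 n 300  L 0.1378 R 0.1489
```

Call:
move_arm:
  slide:
    - [-0.0002,-0.001,0.001]
    - [-0.0002,-0.001,0.001]
    - [0,0,0.001]
    - [0,0,0.001]
    - [0,0,0]
  twist: [0,0,0,0,0]

```text
clock: 14.33
tcp_pos: [0.4896, -0.0875, 0.1262]
eef_rot: [-0.349, -3.119, 0.008]
ft_force: [0.3, -10.0, -8.9]
width: 0.167
gripper_force: 37.2
```

```bash
python3 -c "from h import *; rim()"
```

```text
clk 14.3333 tcp [ 0.4896 -0.0875  0.1262] F [  0.336  -10.021   -8.9359] M [-2.7012  0.0542  0.0354] w 0.014263136333712597 gf 37.24902832880616
plane z0 0.1464 slopeX 0.013 slopeY -0.114 n 303  L 0.1404 R 0.1524
```

Call:
move_arm:
  slide:
    - [-0.0002,-0.001,0.001]
    - [0,0,0.001]
    - [0,0,0.001]
    - [0,0,0.0005]
    - [0,0,0]
  twist: [0,0,0,0,0]

```text
clock: 14.95
tcp_pos: [0.4907, -0.0887, 0.1314]
eef_rot: [0.35, 3.122, -0.006]
ft_force: [-2.5, -10.4, 3.6]
width: 0.173
gripper_force: 26.5
```

```bash
python3 -c "from h import *; rim()"
```

```text
clk 14.95 tcp [ 0.4907 -0.0887  0.1314] F [ -2.4625 -10.3781   3.5583] M [-2.3505  0.4803  0.07  ] w 0.014760429000914017 gf 26.528229201212525
plane z0 0.1512 slopeX 0.009 slopeY -0.091 n 289  L 0.1464 R 0.1561
```

Call:
move_arm:
  slide:
    - [-0.0004,-0.002,0]
    - [-0.0004,-0.002,0.001]
    - [-0.0004,-0.002,0.001]
    - [0,0,0.001]
    - [0,0,0]
    - [0,0,0]
  twist: [0,0,0,0,0,0]
  jaw: 0
  squeeze: 70

```text
clock: 15.65
tcp_pos: [0.4895, -0.0922, 0.1341]
eef_rot: [-0.345, -3.122, 0.002]
ft_force: [-0.9, -5.2, -5.4]
width: 0.156
gripper_force: 72.1
```

```bash
python3 -c "from h import *; rim()"
```

```text
clk 15.65 tcp [ 0.4895 -0.0922  0.1341] F [-0.9371 -5.2096 -5.4115] M [-1.6875  0.3978  0.0814] w 0.013289142475538033 gf 72.14796882122755
plane z0 0.1531 slopeX 0.018 slopeY -0.075 n 204  L 0.1492 R 0.1571
```

Call:
move_arm:
  slide:
    - [-0.0003,-0.002,0.001]
    - [-0.0003,-0.002,0.002]
    - [-0.0003,-0.002,0.002]
    - [0,-0.001,0.002]
    - [0,0,0.002]
    - [0,0,0]
  twist: [0,0,0,0,0,0]
  squeeze: 80

```text
clock: 16.35
tcp_pos: [0.4898, -0.0976, 0.1438]
eef_rot: [0.343, 3.121, 0.001]
ft_force: [-0.1, -0.1, -1.2]
width: 0.148
gripper_force: 78.1
```

```bash
python3 -c "from h import *; rim()"
```

```text
clk 16.35 tcp [ 0.4898 -0.0976  0.1438] F [-0.097  -0.0801 -1.2431] M [0.0002 0.0354 0.0279] w 0.012666549975261199 gf 78.05688294698484
plane z0 0.1610 slopeX 0.026 slopeY -0.056 n 82  L 0.1580 R 0.1640
```

Call:
move_arm:
  slide:
    - [0,0,0.005]
    - [0,0,0.008]
    - [0,0,0.008]
    - [0,0,0.008]
    - [0,0,0.006]
    - [0,0,0.003]
    - [0,0,0]
    - [0,0,0]
  twist: [0,0,0,0,0,0,0,0]

```text
clock: 17.22
tcp_pos: [0.4891, -0.0981, 0.1812]
eef_rot: [0.344, 3.122, 0.0]
ft_force: [-0.3, 0.6, -2.0]
width: 0.151
gripper_force: 78.0
```

```bash
sed -i 's/def rim():/def rim(zc=.145):/; s/P\[...,2\]-.145)<.022/P[...,2]-zc)<.014/' h.py; python3 - <<'E'
from h import *
rim(.2)
a,_=look('top');b,d=look('side')
cv2.imwrite('pics/c8.png',np.hstack([cv2.resize(x,None,fx=4,fy=4,interpolation=cv2.INTER_CUBIC)for x in(a[145:275,220:320],b[145:275,220:320])]))
E
```

```text
clk 17.2167 tcp [ 0.4891 -0.0981  0.1812] F [-0.2648  0.6219 -1.9601] M [-0.0245  0.0204  0.0362] w 0.012937290812624583 gf 78.0475370323984
plane z0 0.1993 slopeX 0.009 slopeY -0.033 n 314  L 0.1975 R 0.2010
```

View pics/c8.png

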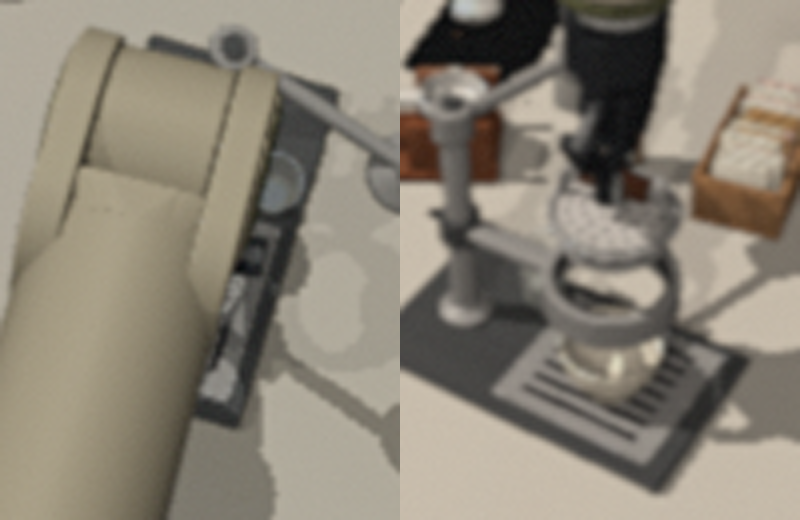

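```bash
python3 -c "from station import job; print(job.hand_in())"
```

```text
the job is handed in; nothing more can be done
None
```

I swung the spray arm about 70° aside, rocked the basket out, and handed the job in at about 17 s with it held level about 19 mm above the collar; by my camera measurements both rocks met the limits, and I have no verdict back.

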